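# Put the mixed-up reagent bottles back into their own holders

## Robot

A 6-joint arm with a two-finger parallel gripper is mounted at the origin on a cart in front of the work surface, level with it; the furniture and walls round the work are solid. World frame = base frame: x ahead of the robot, y to its left, z up, the work surface at z = 0. Lengths are in m, angles in rad, forces in N, time in s.
With the tool pointing down it reaches from about 0.375 to 0.9 m from the base axis. Payload 3.1 kg.
Tool frame: the origin (TCP) lies at the very end of the fingers, on their centre line; the grasp point (between the pads) lies 19 mm behind it; z points along the fingers, y is the line along which they close (so a half turn about z gives the same grasp; the last joint's range is limited). The gripper opens to 85 mm and grips with 20 to 120 N. Pads are 22 mm wide; open, the fingers measure 114 mm over their backs; the gripper's body (76 mm by 85 mm) begins 54 mm behind the grasp point. The pads swing forward as they close: fully open they stand 13 mm farther back than shut.
Start: joints at [1.143, 0.527, 1.433, -0, 1.181, -0.178], TCP at [0.154, 0.606, 0.231] pointing down, gripper open.
Joint ranges: [-3.08, 3.08], [-0.75, 2.2], [0.22, 2.44], [-1.43, 4.57], [0, 2.65], [-2.85, 2.85]. Speed limits (rad/s): [2.79, 2.79, 3.14, 3.14, 3.14, 3.14].

## Interface

Orientations are given as a unit quaternion [x, y, z, w].
In Python, from station import sense, snapshot, camera_params, sign_off gives the robot as it stands.
- The arm moves only by the shell command python3 -m handwheel 'ROWS' [OPENING] [FORCE]. ROWS is JSON, a list that holds one entry, the list of rows, each a list of 4 numbers: the shift along the tool's x, y, z in units of 25 mm (1.0 is 25 mm), then the turn about the tool's z in units of 6 degrees (1.0 is 6 degrees). A call has 1 to 20 rows; each row shifts and turns the commanded pose from where the row before left it, along the tool's axes as they then stand; what a row does not reach is not made up. A row lasts 1/8 s, in which the tool goes at most 62.5 mm and 10.7 degrees, less where a joint would pass 70% of its speed; a pose out of reach is approached as far as the arm can. A call is refused whole if a number of a shift passes 1 or a number of a turn 1, either way. A call with a gripper value outside its range is refused whole. OPENING is the finger opening in mm, from 0 to 85.4, set as the call begins (- or left out, the last holds). The fingers move at their own pace and stop on an object; FORCE is the grip in N (left out, the last holds). Time passes only in rows, so rows that do not move let the fingers close. It gives the time, the measured TCP pose, the force, the opening and the grip force at its end, in the units of the state.
- sense(): the state, without advancing time (a new reading comes with each control period).
- snapshot(name): name is "scene" or "top"; returns (picture, depth): 420x560x3 uint8, red, green, blue; 420x560 float32, m along the optical axis (not along the pixel's ray), 0 where there is no reading.
- camera_params(name): a dict with "mtx" (3x3 intrinsics, pixels), "extrinsics" (4x4, takes a point from camera to world coordinates). Camera axes: x right, y up, looking along -z (the intrinsics and any distortion apply to the point x, -y, -z); pixel columns grow to the right and rows downward; lengths in m; the calibration is good to about 2 mm. A picture is of the moment at which its call begins. camera_params takes no time and is no camera call.
- sign_off(): hands the job in; it is judged then, once.
The state is a dict: "t": time; "q": joint angles; "qd": joint speeds; "tau": joint torques, N m; "tcp_pos": TCP position; "tool_rot": TCP orientation; "force": force on the tool from outside, world axes, zero at the start; "ft_torque": the same for the moment, N m; "finger_gap": opening from 0.0 (shut) to 1.0 (fully open); "gripper_force": force on a finger pad.
Only numpy, scipy, OpenCV 4.12 (cv2) and the standard library are available. Lean on these libraries where they do the work, as an engineer would, in place of code of your own. Each camera call takes 0.05 s, during which the arm holds its last target. There are 200 camera calls.

## Task

All four bottles in the round holders stand in each other's places. Put every bottle upright into the holder of its own colour: red cap in red, amber in brown, all-white in white, violet label in violet. The empty black holder is a spare that you may use on the way, and it must be empty again at the end; do not tip a bottle over or shift the rack of tubes.

Things in the scene. Friction and masses are not known exactly. Their poses are not given: they have to be found in the camera images.
- bottle_red_cap: small white round bottle with a RED screw cap, 84 mm tall; body 48 mm in diameter, straight to about 53 mm up and then a rounded shoulder to 70 mm, cap 28 mm in diameter from 70 to 84 mm; about 70 g. Stands in a holder (not the like bottle at the back of the bench). Origin: centre of its underside, z up
- bottle_amber: dark brown (AMBER) round bottle with a black screw cap, 94 mm tall; body 54 mm in diameter, straight to about 58 mm up and then a rounded shoulder to 79 mm, cap 30 mm in diameter from 80 to 94 mm; about 110 g. Stands in a holder (not the like bottle at the back of the bench). Origin: centre of its underside, z up
- bottle_white: all-WHITE round bottle with a white screw cap, 127 mm tall; body 69 mm in diameter, cap 40 mm in diameter from 108 to 127 mm (easiest to grip); about 160 g. Origin: centre of its underside, z up
- bottle_rinse: round bottle with a VIOLET label round its body and a slim white nozzle, 143 mm tall; body 61 mm in diameter, straight to about 78 mm up and then a sloping shoulder to 112 mm, nozzle collar 27 mm in diameter and straight from 113 to 131 mm (easiest to grip), tapering above that; about 210 g. Stands in a holder (not the like bottle at the back of the bench). Origin: centre of its underside, z up
- holder_red: low round bottle holder, 112 mm across its dark foot, with a round RED rim standing 15 mm above the bench (100 mm outside, 84 mm inside diameter) round a flat dark floor 5 mm above the bench, and a flat 4 mm high tab on one side, reaching 69 mm from the centre; fixed to the bench. Place of the bottle of this colour (red cap). Origin: centre of its underside, z up
- holder_brown: low round bottle holder, 112 mm across its dark foot, with a round BROWN rim standing 15 mm above the bench (100 mm outside, 84 mm inside diameter) round a flat dark floor 5 mm above the bench, and a flat 4 mm high tab on one side, reaching 69 mm from the centre; fixed to the bench. Place of the bottle of this colour (amber). Origin: centre of its underside, z up
- holder_white: low round bottle holder, 112 mm across its dark foot, with a round WHITE rim standing 15 mm above the bench (100 mm outside, 84 mm inside diameter) round a flat dark floor 5 mm above the bench, and a flat 4 mm high tab on one side, reaching 69 mm from the centre; fixed to the bench. Place of the bottle of this colour (all white). Origin: centre of its underside, z up
- holder_violet: low round bottle holder, 112 mm across its dark foot, with a round VIOLET rim standing 15 mm above the bench (100 mm outside, 84 mm inside diameter) round a flat dark floor 5 mm above the bench, and a flat 4 mm high tab on one side, reaching 69 mm from the centre; fixed to the bench. Place of the bottle of this colour (violet label). Origin: centre of its underside, z up
- holder_black: low round bottle holder, 112 mm across its dark foot, with a round BLACK rim standing 15 mm above the bench (100 mm outside, 84 mm inside diameter) round a flat dark floor 5 mm above the bench, and a flat 4 mm high tab on one side, reaching 69 mm from the centre; fixed to the bench. The spare: belongs to no bottle, empty at the start. Origin: centre of its underside, z up
- tube_rack: red rack full of small capped tubes, 144x244x78 mm, standing loose beside the holders: a bystander. Origin: centre of its underside

How it is judged:
At the end, for the whole second after the job is handed in: Each bottle stands released, upright (within 0.1 rad) and at rest on the floor of the holder of its own colour, its centre within 20 mm of the holder's centre (any place inside the rim), the black holder is therefore empty, and the tube rack is within 25 mm of where it stood (horizontal distance between bottle_red_cap and holder_red below 0.02 m and z of bottle_red_cap in the frame of holder_red below 0.009 m and angle between each of bottle_red_cap, bottle_amber, bottle_white, bottle_rinse's own z axis and vertical below 0.1 rad and linear speed of each of bottle_red_cap, bottle_amber, bottle_white, bottle_rinse below 0.02 m/s and contact force between each of bottle_red_cap, bottle_amber, bottle_white, bottle_rinse and the fingers below 0.1 N and horizontal distance between bottle_amber and holder_brown below 0.02 m and z of bottle_amber in the frame of holder_brown below 0.009 m and horizontal distance between bottle_white and holder_white below 0.02 m and z of bottle_white in the frame of holder_white below 0.009 m and horizontal distance between bottle_rinse and holder_violet below 0.02 m and z of bottle_rinse in the frame of holder_violet below 0.009 m and distance of tube_rack from where it was at the start of the episode below 0.025 m); the robot touches nothing.
It fails at once if a bottle is tipped over (more than 0.7 rad) (angle between any of bottle_red_cap, bottle_amber, bottle_white, bottle_rinse's own z axis and vertical above 0.7 rad).
It fails at once if the tube rack is shifted by more than 25 mm (distance of tube_rack from where it was at the start of the episode above 0.025 m).
It also fails if it takes over 150 s, if anything falls off the work surface, if the arm or the gripper's body presses on something with over 40 N, if the wrist force passes 120 N, or if a joint passes its speed limit or range.

## Working session

There is one attempt and no reset: what is moved stays moved. The work goes in short steps, Python scripts to look and compute and a shell command to move; the robot and the scene stay as the last step left them, time stands still between calls to the robot, and variables do not carry over. Pictures are saved under pics/ and viewed, at most 14 in all, crops included, and the job is handed in when it is done.

```bash
mkdir -p pics; ls
python3 - <<'E'
from station import *
import cv2,numpy as np
for n in("scene","top"):
    p,d=snapshot(n); cv2.imwrite(f"pics/{n}0.png",p[:,:,::-1]); np.savez(f"{n}0.npz",p=p,d=d)
    c=camera_params(n); print(n,np.round(c["mtx"],1).tolist(),np.round(c["extrinsics"],3).tolist(),[k for k in c])
s=sense();print(s["tcp_pos"],s["tool_rot"],s["finger_gap"],s["t"])
E
```

```text
pics
scene [[540.8, 0.0, 287.3], [0.0, 540.8, 210.7], [0.0, 0.0, 1.0]] [[0.679, 0.498, -0.54, -0.243], [-0.734, 0.455, -0.504, -0.647], [-0.005, 0.739, 0.674, 1.04], [0.0, 0.0, 0.0, 1.0]] ['mtx', 'extrinsics']
top [[410.1, 0.0, 272.3], [0.0, 410.1, 212.1], [0.0, 0.0, 1.0]] [[0.006, 0.982, -0.19, 0.358], [-1.0, 0.002, -0.022, 0.088], [-0.022, 0.19, 0.982, 1.164], [0.0, 0.0, 0.0, 1.0]] ['mtx', 'extrinsics']
[0.15417401 0.60501596 0.23043407] [ 1.24551876e-01  9.92212593e-01 -9.54842642e-04 -2.96982816e-04] 1.0025235869664564 0.1
```

View pics/top0.png

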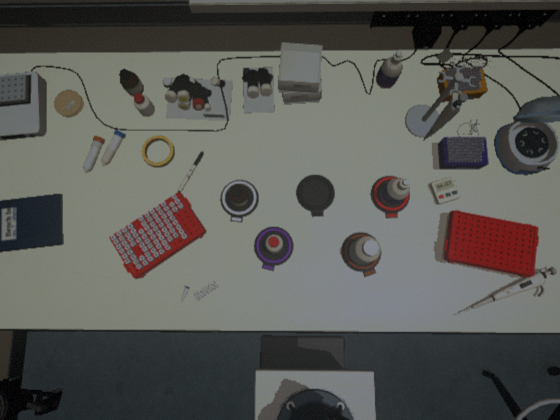

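View pics/scene0.png

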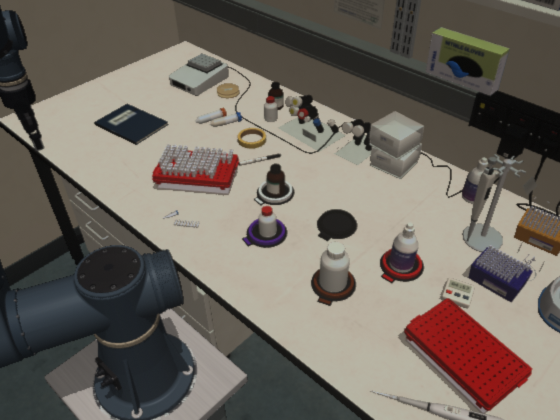

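The top view shows the amber bottle in the white holder (239,199) and the red cap in violet (273,245). The black holder (315,195) is empty, the rinse bottle stands in red (390,195) and the white bottle in brown (361,252). The scene view agrees. Next I measure from both depth clouds.

```bash
cat > h.py <<'E'
import numpy as np
from station import *
from scipy.optimize import least_squares
def cloud(n,p=None,d=None):
    if d is None: p,d=snapshot(n)
    c=camera_params(n);K=c["mtx"];E=np.array(c["extrinsics"])
    v,u=np.mgrid[:d.shape[0],:d.shape[1]]
    P=np.stack([(u-K[0][2])/K[0][0]*d,-(v-K[1][2])/K[1][1]*d,-d],-1)
    return P@E[:3,:3].T+E[:3,3],p,d>0
def circ(X,r=None):
    f=(lambda q:np.hypot(X[:,0]-q[0],X[:,1]-q[1])-(r if r else q[2]))
    m=(X[:,:2].max(0)+X[:,:2].min(0))/2
    return least_squares(f,[*m,.045],loss="soft_l1",f_scale=.003).x
def near(C,ok,c,rad,z0,z1):
    return C[ok&(np.hypot(C[...,0]-c[0],C[...,1]-c[1])<rad)&(C[...,2]>z0)&(C[...,2]<z1)]
def tops(cs,which=("scene","top"),thick=.012,rad=.06):
    for n in which:
        C,p,ok=cloud(n)
        for k,c in cs.items():
            X=near(C,ok,c,rad,.06,.2)
            if len(X)<5: continue
            zt=np.percentile(X[:,2],98); Y=X[X[:,2]>zt-thick]
            mid=(Y[:,:2].max(0)+Y[:,:2].min(0))/2
            Z=near(C,ok,c,rad,.02,.055)
            print(n,k,"ztop",zt.round(4),"mid",mid.round(4),"mean",Y[:,:2].mean(0).round(4),"ext",np.ptp(Y[:,:2],axis=0).round(3),len(Y),"body",circ(Z).round(4) if len(Z)>20 else None)
E
python3 - <<'E'
from h import *
px={"white":(239,199),"violet":(273,245),"black":(315,195),"red":(390,195),"brown":(361,252)}
D={n:np.load(n+"0.npz") for n in("scene","top")}
C,p,ok=cloud("top",D["top"]["p"],D["top"]["d"])
g={}
for k,(u,v) in px.items(): g[k]=C[v,u,:2]
print({k:v.round(3) for k,v in g.items()})
for n in D:
    C,p,ok=cloud(n,D[n]["p"],D[n]["d"])
    print(n,"bench z",np.median(near(C,ok,g["black"],.12,-.02,.003)[:,2]))
    for k,c in g.items():
        c=np.array(c)
        for _ in range(3):
            X=near(C,ok,c,.058,.0105,.019); r=np.hypot(*(X[:,:2]-c).T); X=X[r>.036]
            q=circ(X,.046); c=q[:2]
        print(n,k,"rim",c.round(4),"z",np.percentile(X[:,2],[50,90]).round(4),len(X))
tops(g)
E
```

```text
{'white': array([0.605, 0.203]), 'violet': array([0.479, 0.11 ]), 'black': array([ 0.634, -0.009]), 'red': array([ 0.616, -0.206]), 'brown': array([ 0.459, -0.116])}
scene bench z 0.0007880926407289879
scene white rim [0.6227 0.2091] z [0.0151 0.0177] 184
scene violet rim [0.4846 0.1094] z [0.015  0.0178] 224
scene black rim [ 0.6383 -0.011 ] z [0.0154 0.0179] 273
scene red rim [ 0.634  -0.2263] z [0.0151 0.0181] 251
scene brown rim [ 0.4688 -0.1358] z [0.0155 0.018 ] 275
top bench z 5.3727943540637924e-05
top white rim [0.6231 0.2103] z [0.0147 0.0178] 265
top violet rim [0.4849 0.1106] z [0.015  0.0174] 276
top black rim [ 0.6392 -0.0096] z [0.0149 0.0175] 275
top red rim [ 0.6357 -0.2254] z [0.0149 0.0176] 214
top brown rim [ 0.4697 -0.1362] z [0.0151 0.0176] 210
scene white ztop 0.1023 mid [0.6244 0.2084] mean [0.6231 0.2066] ext [0.032 0.034] 76 body [0.6237 0.2089 0.0263]
scene violet ztop 0.0923 mid [0.4872 0.1079] mean [0.4852 0.1064] ext [0.03  0.031] 87 body [0.4877 0.11   0.025 ]
scene red ztop 0.1487 mid [ 0.6309 -0.2286] mean [ 0.6297 -0.229 ] ext [0.025 0.025] 77 body [ 0.633  -0.2253  0.0311]
scene brown ztop 0.135 mid [ 0.4655 -0.1372] mean [ 0.4649 -0.1392] ext [0.041 0.039] 210 body [ 0.469  -0.1347  0.0344]
top white ztop 0.1008 mid [0.6244 0.2085] mean [0.6239 0.2082] ext [0.029 0.03 ] 107 body [0.6236 0.2088 0.027 ]
top violet ztop 0.0922 mid [0.4862 0.1087] mean [0.4866 0.1088] ext [0.027 0.024] 92 body [0.5017 0.1101 0.0382]
top red ztop 0.1491 mid [ 0.6333 -0.2263] mean [ 0.6321 -0.2249] ext [0.022 0.025] 70 body [ 0.6332 -0.226   0.031 ]
top brown ztop 0.1344 mid [ 0.4683 -0.1363] mean [ 0.4677 -0.136 ] ext [0.038 0.038] 212 body [ 0.4687 -0.1353  0.0342]
```

Both views agree to about 1–2 mm. My plan is amber→black, white→white, amber→brown, then rinse→black, red cap→red, rinse→violet. First I align the tool with the world axes (tool x = −X, y = +Y) and head for the amber bottle.

```bash
cat > to.py <<'E'
import sys,numpy as np
from station import sense
from scipy.spatial.transform import Rotation as R
s=sense();r=R.from_quat(s["tool_rot"]);t=np.array([float(a) for a in sys.argv[1:4]])
d=t-s["tcp_pos"];y=r.as_matrix()[:,1]
print("t",s["t"],"pos",np.round(s["tcp_pos"],4),"units now:",np.round(r.inv().apply(d)/.025,2),"aligned:",np.round([-d[0]/.025,d[1]/.025,-d[2]/.025],2),"turn units",round(-np.degrees(np.arctan2(-y[0],y[1]))/6,2),"gap",round(s["finger_gap"],3),"F",np.round(s["force"],1),"grip",s["gripper_force"])
E
python3 -m handwheel '[[[0,0,0,-0.8],[0,0,0,-0.8],[0,0,0,-0.8],[-1,-0.84,0,0],[-1,-0.84,0,0],[-1,-0.84,0,0],[-1,-0.84,0,0],[-1,-0.84,0,0],[-1,-0.84,0,0],[-1,-0.84,0,0],[-1,-0.84,0,0],[-1,-0.84,0,0],[-1,-0.84,0,0],[-1,-0.84,0,0],[-1,-0.84,0,0],[-1,-0.84,0,0],[-1,-0.84,0,0],[-1,-0.84,0,0],[-1,-0.84,0,0],[-1,-0.84,0,0]]]' 85 40
python3 to.py 0.624 0.2088 0.231
```

```text
t: 2.7
tcp_pos: [0.5806, 0.2485, 0.231]
tool_rot: [-0.001, 1.0, -0.0, -0.0]
force: [0.5, 0.9, 0.8]
finger_gap: 0.994
gripper_force: 0.0
t 2.7 pos [0.5806 0.2485 0.231 ] units now: [-1.73 -1.59  0.  ] aligned: [-1.74 -1.59  0.  ] turn units -0.01 gap 0.994 F [0.5 0.9 0.8] grip 0.0
```

```bash
python3 -m handwheel '[[[-0.87,-0.8,0,0],[-0.87,-0.8,0,0],[0,0,1,0],[0,0,1,0],[0,0,1,0],[0,0,1,0],[0,0,1,0],[0,0,1,0],[0,0,1,0],[0,0,0.5,0],[0,0,0.45,0],[0,0,0,0]]]' 
python3 to.py 0.624 0.2088 0.032
```

```text
t: 4.2
tcp_pos: [0.6234, 0.2092, 0.0321]
tool_rot: [-0.001, 1.0, -0.0, -0.0]
force: [-0.6, 0.1, -0.3]
finger_gap: 0.994
gripper_force: 0.0
t 4.2 pos [0.6234 0.2092 0.0321] units now: [-0.03 -0.02  0.  ] aligned: [-0.03 -0.02  0.  ] turn units -0.01 gap 0.994 F [-0.6  0.1 -0.3] grip 0.0
```

```bash
python3 -m handwheel '[[[0,0,0,0],[0,0,0,0],[0,0,0,0],[0,0,0,0],[0,0,0,0],[0,0,0,0],[0,0,0,0],[0,0,0,0],[0,0,-0.3,0],[0,0,-0.7,0],[0,0,-1,0]]]' 40 40
python3 to.py 0.6388 -0.0103 0.082
```

```text
t: 5.58
tcp_pos: [0.6228, 0.2092, 0.0829]
tool_rot: [-0.001, 1.0, -0.0, -0.001]
force: [0.3, 0.1, -0.9]
finger_gap: 0.605
gripper_force: 41.9
t 5.575 pos [0.6228 0.2092 0.0829] units now: [-0.63 -8.78  0.04] aligned: [-0.64 -8.78  0.03] turn units -0.01 gap 0.605 F [ 0.3  0.1 -0.9] grip 41.87337070936337
```

```bash
python3 -m handwheel '[[[0,-0.4,0,0],[-0.07,-0.8,0,0],[-0.07,-0.9,0,0],[-0.07,-0.9,0,0],[-0.07,-0.9,0,0],[-0.07,-0.9,0,0],[-0.07,-0.9,0,0],[-0.07,-0.9,0,0],[-0.07,-0.9,0,0],[-0.07,-0.8,0,0],[0,-0.5,0,0],[0,0,0,0],[0,0,0.6,0],[0,0,0.6,0],[0,0,0.4,0],[0,0,0.2,0],[0,0,0.1,0],[0,0,0.1,0],[0,0,0,0]]]' 
python3 to.py 0.6388 -0.0103 0.032
```

```text
t: 7.95
tcp_pos: [0.6399, -0.0106, 0.0338]
tool_rot: [-0.001, 1.0, -0.0, 0.0]
force: [-2.4, -0.2, 4.7]
finger_gap: 0.601
gripper_force: 42.3
t 7.95 pos [ 0.6399 -0.0106  0.0338] units now: [0.04 0.01 0.07] aligned: [0.04 0.01 0.07] turn units -0.02 gap 0.601 F [-2.4 -0.2  4.7] grip 42.319508796790615
```

```bash
python3 -m handwheel '[[[0,0,0,0],[0,0,0,0],[0,0,0,0],[0,0,0,0],[0,0,-0.5,0],[0,0,-1,0],[0,0,-1,0],[0,0,-1,0],[0,0,-1,0],[0,0,-1,0],[0,0,-1,0],[0.97,-0.71,0,0],[0.97,-0.71,0,0],[0.97,-0.71,0,0],[0.97,-0.71,0,0],[0.97,-0.71,0,0],[0.97,-0.71,0,0],[0.97,-0.71,0,0],[0,0,0,0]]]' 85
python3 - <<'E'
from h import *
tops({"amber":(.639,-.010)})
tops({"white":(.469,-.136)},("top",))
E
python3 to.py 0.4685 -0.1358 0.109
```

```text
t: 10.32
tcp_pos: [0.4689, -0.1358, 0.1958]
tool_rot: [0.001, 1.0, -0.0, 0.0]
force: [0.3, -0.1, -0.6]
finger_gap: 0.997
gripper_force: 0.0
scene amber ztop 0.0854 mid [ 0.6231 -0.0128] mean [ 0.6251 -0.0138] ext [0.025 0.04 ] 73 body [ 0.6391 -0.0118  0.026 ]
top amber ztop 0.1015 mid [ 0.6414 -0.0114] mean [ 0.6397 -0.0115] ext [0.031 0.03 ] 108 body [ 0.643  -0.0122  0.0299]
top white ztop 0.1317 mid [ 0.4646 -0.1211] mean [ 0.4657 -0.1198] ext [0.015 0.008] 19 body [ 0.4683 -0.1354  0.0341]
t 10.475 pos [ 0.471  -0.1352  0.1957] units now: [ 0.11 -0.02  3.47] aligned: [ 0.1  -0.02  3.47] turn units -0.01 gap 0.993 F [-0.3 -0.  -0.4] grip 0.0
```

```bash
python3 -m handwheel '[[[0.07,0,0.5,0],[0,0,0.8,0],[0,0,0.8,0],[0,0,0.7,0],[0,0,0.5,0],[0,0,0.17,0],[0,0,0,0],[0,0,0,0]]]' 85 
python3 -m handwheel '[[[0,0,0,0],[0,0,0,0],[0,0,0,0],[0,0,0,0],[0,0,0,0],[0,0,0,0],[0,0,0,0],[0,0,0,0],[0,0,0,0],[0,0,-0.3,0],[0,0,-0.7,0],[0,0,-1,0]]]' 25 50
python3 to.py 0.6232 0.2098 0.159
```

```text
t: 11.48
tcp_pos: [0.4688, -0.1354, 0.1088]
tool_rot: [-0.001, 1.0, -0.0, 0.001]
force: [-0.1, -0.8, 1.2]
finger_gap: 0.995
gripper_force: 0.0
t: 12.98
tcp_pos: [0.4674, -0.1347, 0.1582]
tool_rot: [-0.001, 1.0, 0.001, -0.001]
force: [0.7, -0.7, -2.2]
finger_gap: 0.45
gripper_force: 50.7
t 12.975 pos [ 0.4674 -0.1347  0.1582] units now: [-6.25 13.77 -0.03] aligned: [-6.23 13.78 -0.03] turn units -0.01 gap 0.45 F [ 0.7 -0.7 -2.2] grip 50.70178959380428
```

```bash
python3 -m handwheel '[[[-0.18,0.36,0,0],[-0.39,0.87,0,0],[-0.39,0.87,0,0],[-0.39,0.87,0,0],[-0.39,0.87,0,0],[-0.39,0.87,0,0],[-0.39,0.87,0,0],[-0.39,0.87,0,0],[-0.39,0.87,0,0],[-0.39,0.87,0,0],[-0.39,0.87,0,0],[-0.39,0.87,0,0],[-0.39,0.87,0,0],[-0.39,0.87,0,0],[-0.39,0.87,0,0],[-0.39,0.87,0,0],[-0.18,0.36,0,0],[0,0,0,0],[0,0,0,0]]]'
python3 - <<'E'
from h import *
for n in("top","scene"):
    C,p,ok=cloud(n); X=near(C,ok,(.623,.21),.05,.065,.12); print(circ(X,.0345),len(X))
E
python3 to.py 0.6232 0.2098 0.109
```

```text
t: 15.35
tcp_pos: [0.6224, 0.2087, 0.1579]
tool_rot: [-0.001, 1.0, -0.0, -0.001]
force: [0.2, -0.4, -1.7]
finger_gap: 0.453
gripper_force: 50.8
t 15.4 pos [0.6225 0.2085 0.1581] units now: [-0.03  0.05  1.96] aligned: [-0.03  0.05  1.96] turn units -0.01 gap 0.451 F [-0.2  0.2 -1.7] grip 50.758168071188265Traceback (most recent call last):
  File "<stdin>", line 3, in <module>
  File "h.py", line 12, in circ
    m=(X[:,:2].max(0)+X[:,:2].min(0))/2
       ~~~~~~~~~~~^^^
    return umr_maximum(a, axis, None, out, keepdims, initial, where)
ValueError: zero-size array to reduction operation maximum which has no identity
```

```bash
python3 -m handwheel '[[[0,0.04,0.5,0],[0,0,0.6,0],[0,0,0.4,0],[0,0,0.2,0],[0,0,0.1,0],[0,0,0.1,0],[0,0,0.05,0],[0,0,0,0]]]' 
python3 to.py 0.6232 0.2098 0.109
```

```text
t: 16.4
tcp_pos: [0.6232, 0.2104, 0.1097]
tool_rot: [-0.001, 1.0, 0.0, 0.0]
force: [0.1, -0.0, -1.6]
finger_gap: 0.451
gripper_force: 50.8
t 16.4 pos [0.6232 0.2104 0.1097] units now: [-0.   -0.02  0.03] aligned: [-0.   -0.02  0.03] turn units -0.02 gap 0.451 F [ 0.1 -0.  -1.6] grip 50.77063530567102
```

```bash
python3 -m handwheel '[[[0,0,0.05,0],[0,0,0.05,0],[0,0,0,0]]]'; python3 -m handwheel '[[[0,0,0,0],[0,0,0,0],[0,0,0,0],[0,0,0,0],[0,0,-0.6,0],[0,0,-1,0],[0,0,-1,0],[0,0,-1,0],[-0.07,-0.88,0,0],[-0.07,-0.88,0,0],[-0.07,-0.88,0,0],[-0.07,-0.88,0,0],[-0.07,-0.88,0,0],[-0.07,-0.88,0,0],[-0.07,-0.88,0,0],[-0.07,-0.88,0,0],[-0.07,-0.88,0,0],[-0.07,-0.88,0,0],[0,0,0,0]]]' 85
python3 - <<'E'
from h import *
tops({"white":(.623,.21)})
E
python3 to.py 0.6398 -0.0115 0.032
```

```text
t: 16.77
tcp_pos: [0.6238, 0.2104, 0.109]
tool_rot: [-0.001, 1.0, 0.0, 0.001]
force: [-1.5, -0.5, 6.5]
finger_gap: 0.446
gripper_force: 51.6
t: 19.15
tcp_pos: [0.6412, -0.0117, 0.1971]
tool_rot: [0.001, 1.0, -0.0, 0.0]
force: [-1.0, 1.1, 0.0]
finger_gap: 0.996
gripper_force: 0.0
scene white ztop 0.1355 mid [0.6221 0.2079] mean [0.6197 0.2053] ext [0.04  0.045] 136 body [0.6266 0.2122 0.0367]
top white ztop 0.1342 mid [0.622  0.2077] mean [0.6215 0.208 ] ext [0.039 0.039] 189 body [0.6241 0.2102 0.0348]
t 19.25 pos [ 0.6408 -0.0096  0.197 ] units now: [ 0.04 -0.08  6.6 ] aligned: [ 0.04 -0.07  6.6 ] turn units -0.01 gap 0.999 F [-0.7  0.5 -0.2] grip 0.0
```

```bash
python3 -m handwheel '[[[0.04,-0.04,0.6,0],[0,0,1,0],[0,0,1,0],[0,0,1,0],[0,0,1,0],[0,0,0.9,0],[0,0,0.7,0],[0,0,0.4,0],[0,0,0,0],[0,0,0,0]]]' 85 40
python3 -m handwheel '[[[0,0,0,0],[0,0,0,0],[0,0,0,0],[0,0,0,0],[0,0,0,0],[0,0,0,0],[0,0,0,0],[0,0,0,0],[0,0,-0.3,0],[0,0,-0.7,0],[0,0,-1,0],[0,0,0,0]]]' 40 40
python3 to.py 0.4692 -0.1360 0.032
```

```text
t: 20.5
tcp_pos: [0.6405, -0.0107, 0.0328]
tool_rot: [-0.001, 1.0, -0.0, 0.001]
force: [-0.1, 0.5, -0.2]
finger_gap: 0.996
gripper_force: 0.0
t: 22.0
tcp_pos: [0.6418, -0.011, 0.0847]
tool_rot: [-0.001, 1.0, -0.001, 0.003]
force: [0.0, -0.1, -0.2]
finger_gap: 0.61
gripper_force: 41.9
t 22.0 pos [ 0.6418 -0.011   0.0847] units now: [ 6.92 -4.99  2.08] aligned: [ 6.9  -5.    2.11] turn units -0.02 gap 0.61 F [ 0.  -0.1 -0.2] grip 41.875137384049594
```

```bash
python3 -m handwheel '[[[0.4,-0.3,0,0],[0.88,-0.63,0,0],[0.88,-0.63,0,0],[0.88,-0.63,0,0],[0.88,-0.63,0,0],[0.88,-0.63,0,0],[0.88,-0.63,0,0],[0.88,-0.63,0,0],[0.35,-0.27,0,0],[0,0,0,0],[0,0,0.6,0],[0,0,0.6,0],[0,0,0.4,0],[0,0,0.2,0],[0,0,0.1,0],[0,0,0.05,0],[0,0,0,0]]]' 
python3 to.py 0.4692 -0.1360 0.032
```

```text
t: 24.12
tcp_pos: [0.4675, -0.1356, 0.0335]
tool_rot: [-0.001, 1.0, -0.0, 0.0]
force: [-0.5, 0.5, -0.5]
finger_gap: 0.606
gripper_force: 41.9
t 24.125 pos [ 0.4675 -0.1356  0.0335] units now: [-0.07 -0.02  0.06] aligned: [-0.07 -0.02  0.06] turn units -0.01 gap 0.606 F [-0.5  0.5 -0.5] grip 41.87839122401783
```

Next I settle the amber bottle, release it and move up to the rinse bottle at (.633,−.226).

```bash
python3 -m handwheel '[[[-0.05,0,0.05,0],[0,0,0.05,0],[0,0,0,0]]]'; python3 -m handwheel '[[[0,0,0,0],[0,0,0,0],[0,0,0,0],[0,0,0,0],[0,0,-0.5,0],[0,0,-1,0],[0,0,-1,0],[0,0,-1,0],[0,0,-1,0],[0,0,-1,0],[0,0,-1,0],[0,0,-0.5,0],[-0.94,-0.51,0,0],[-0.94,-0.51,0,0],[-0.94,-0.51,0,0],[-0.94,-0.51,0,0],[-0.94,-0.51,0,0],[-0.94,-0.51,0,0],[-0.94,-0.51,0,0],[0,0,0,0]]]' 85
python3 - <<'E'
from h import *
tops({"amber":(.469,-.136)})
E
python3 to.py 0.6325 -0.2262 0.113
```

```text
t: 24.5
tcp_pos: [0.4681, -0.1355, 0.033]
tool_rot: [-0.001, 1.0, -0.0, -0.0]
force: [-3.8, -0.5, 17.7]
finger_gap: 0.602
gripper_force: 43.8
t: 27.0
tcp_pos: [0.634, -0.2251, 0.2051]
tool_rot: [-0.001, 1.0, -0.0, 0.0]
force: [-0.5, 1.1, 0.5]
finger_gap: 0.992
gripper_force: 0.0
scene amber ztop 0.1016 mid [ 0.4681 -0.1358] mean [ 0.4661 -0.1377] ext [0.031 0.032] 125 body [ 0.4689 -0.1346  0.028 ]
t 27.1 pos [ 0.6321 -0.2238  0.2051] units now: [-0.02 -0.1   3.68] aligned: [-0.02 -0.1   3.68] turn units -0.02 gap 0.999 F [ 0.6 -0.1 -0.4] grip 0.0
```

```bash
python3 -m handwheel '[[[0,-0.05,0.5,0],[0,0,0.8,0],[0,0,0.8,0],[0,0,0.8,0],[0,0,0.5,0],[0,0,0.25,0],[0,0,0,0],[0,0,0,0]]]' 85 
python3 -m handwheel '[[[0,0,0,0],[0,0,0,0],[0,0,0,0],[0,0,0,0],[0,0,0,0],[0,0,0,0],[0,0,0,0],[0,0,0,0],[0,0,0,0],[0,0,0,0],[0,0,-0.3,0],[0,0,-0.7,0],[0,0,-1,0],[0,0,0,0]]]' 15 50
python3 to.py 0.6388 -0.0103 0.113
```

```text
t: 28.1
tcp_pos: [0.6337, -0.2259, 0.1153]
tool_rot: [-0.001, 1.0, -0.0, 0.001]
force: [0.5, 0.1, -0.0]
finger_gap: 0.995
gripper_force: 0.0
t: 29.85
tcp_pos: [0.6349, -0.2264, 0.1674]
tool_rot: [-0.001, 1.0, -0.001, 0.003]
force: [0.6, -0.3, -1.1]
finger_gap: 0.284
gripper_force: 49.3
t 29.85 pos [ 0.6349 -0.2264  0.1674] units now: [-0.16  8.65  2.15] aligned: [-0.16  8.65  2.17] turn units -0.02 gap 0.284 F [ 0.6 -0.3 -1.1] grip 49.314042596379295
```

```bash
python3 -m handwheel '[[[0,0.4,0,0],[-0.02,0.84,0,0],[-0.02,0.84,0,0],[-0.02,0.84,0,0],[-0.02,0.84,0,0],[-0.02,0.84,0,0],[-0.02,0.84,0,0],[-0.02,0.84,0,0],[-0.02,0.84,0,0],[0,0.84,0,0],[0,0.65,0,0],[0,0,0,0],[0,0,0.6,0],[0,0,0.6,0],[0,0,0.4,0],[0,0,0.2,0],[0,0,0.1,0],[0,0,0.05,0],[0,0,0,0]]]' 
python3 to.py 0.6388 -0.0103 0.113
```

```text
t: 32.22
tcp_pos: [0.6372, -0.0104, 0.1161]
tool_rot: [-0.001, 1.0, -0.0, 0.0]
force: [0.0, 0.4, -1.9]
finger_gap: 0.288
gripper_force: 49.3
t 32.225 pos [ 0.6372 -0.0104  0.1161] units now: [-0.07  0.    0.13] aligned: [-0.07  0.    0.13] turn units -0.02 gap 0.288 F [ 0.   0.4 -1.9] grip 49.32167922175722
```

```bash
python3 -m handwheel '[[[0,0,0.05,0],[0,0,0.04,0],[0,0,0,0]]]'; python3 -m handwheel '[[[0,0,0,0],[0,0,0,0],[0,0,0,0],[0,0,0,0],[0,0,0,0],[0,0,-0.6,0],[0,0,-1,0],[0,0,-1,0],[0,0,-1,0],[0.86,0.68,0,0],[0.86,0.68,0,0],[0.86,0.68,0,0],[0.86,0.68,0,0],[0.86,0.68,0,0],[0.86,0.68,0,0],[0.86,0.68,0,0],[0,0,0,0]]]' 85
python3 - <<'E'
from h import *
tops({"rinse":(.639,-.010)})
E
python3 to.py 0.4868 0.1092 0.027
```

```text
t: 32.6
tcp_pos: [0.6376, -0.0106, 0.115]
tool_rot: [-0.001, 1.0, -0.0, 0.001]
force: [-0.5, -0.5, 4.8]
finger_gap: 0.289
gripper_force: 50.0
t: 34.72
tcp_pos: [0.4848, 0.1093, 0.2045]
tool_rot: [-0.002, 1.0, 0.0, -0.0]
force: [1.1, -0.1, -0.5]
finger_gap: 0.995
gripper_force: 0.0
scene rinse ztop 0.1477 mid [ 0.6357 -0.0137] mean [ 0.6345 -0.0152] ext [0.025 0.024] 68 body [ 0.6369 -0.0102  0.0309]
top rinse ztop 0.1482 mid [ 0.6376 -0.0128] mean [ 0.6363 -0.0119] ext [0.024 0.023] 69 body [ 0.6398 -0.0124  0.0337]
t 34.825 pos [0.4874 0.1082 0.2046] units now: [0.04 0.04 7.1 ] aligned: [0.02 0.04 7.1 ] turn units -0.02 gap 0.997 F [0.5 0.5 0.1] grip 0.0
```

```bash
python3 -m handwheel '[[[0,0.03,0.6,0],[0,0,1,0],[0,0,1,0],[0,0,1,0],[0,0,1,0],[0,0,1,0],[0,0,0.8,0],[0,0,0.4,0],[0,0,0.2,0],[0,0,0,0],[0,0,0,0]]]' 85 40
python3 -m handwheel '[[[0,0,0,0],[0,0,0,0],[0,0,0,0],[0,0,0,0],[0,0,0,0],[0,0,0,0],[0,0,0,0],[0,0,0,0],[0,0,0,0],[0,0,-0.3,0],[0,0,-0.7,0],[0,0,-1,0],[0,0,-1,0],[0,0,-1,0],[0,0,-1,0],[0,0,-1,0],[0,0,0,0]]]' 35 40
python3 to.py 0.6348 -0.2258 0.028
```

```text
t: 36.2
tcp_pos: [0.4868, 0.1091, 0.0292]
tool_rot: [-0.001, 1.0, -0.0, 0.001]
force: [0.1, 0.3, -0.7]
finger_gap: 0.994
gripper_force: 0.0
t: 38.33
tcp_pos: [0.4874, 0.1091, 0.1802]
tool_rot: [-0.001, 1.0, -0.0, 0.002]
force: [0.3, 0.0, -0.5]
finger_gap: 0.538
gripper_force: 41.2
t 38.325 pos [0.4874 0.1091 0.1802] units now: [ -5.85 -13.41   6.11] aligned: [ -5.9  -13.4    6.09] turn units -0.02 gap 0.538 F [ 0.3  0.  -0.5] grip 41.21076240786351
```

```bash
python3 -m handwheel '[[[-0.1,-0.25,0,0],[-0.38,-0.86,0,0],[-0.38,-0.86,0,0],[-0.38,-0.86,0,0],[-0.38,-0.86,0,0],[-0.38,-0.86,0,0],[-0.38,-0.86,0,0],[-0.38,-0.86,0,0],[-0.38,-0.86,0,0],[-0.38,-0.86,0,0],[-0.38,-0.86,0,0],[-0.38,-0.86,0,0],[-0.38,-0.86,0,0],[-0.38,-0.86,0,0],[-0.38,-0.86,0,0],[-0.38,-0.86,0,0],[-0.1,-0.25,0,0],[0,0,0,0]]]' 
python3 -m handwheel '[[[0,0,0.6,0],[0,0,1,0],[0,0,1,0],[0,0,1,0],[0,0,1,0],[0,0,0.6,0],[0,0,0.4,0],[0,0,0.2,0],[0,0,0.1,0],[0,0,0,0],[0,0,0,0]]]'
python3 to.py 0.6348 -0.2258 0.029
```

```text
t: 40.58
tcp_pos: [0.634, -0.2259, 0.1783]
tool_rot: [-0.0, 1.0, 0.0, -0.0]
force: [-0.6, 0.2, -0.5]
finger_gap: 0.542
gripper_force: 41.2
t: 41.95
tcp_pos: [0.6346, -0.2259, 0.0317]
tool_rot: [-0.001, 1.0, -0.0, 0.001]
force: [0.2, 0.8, -1.0]
finger_gap: 0.54
gripper_force: 41.2
t 41.95 pos [ 0.6346 -0.2259  0.0317] units now: [-0.01  0.    0.11] aligned: [-0.01  0.    0.11] turn units -0.01 gap 0.54 F [ 0.2  0.8 -1. ] grip 41.197122753364965
```

```bash
python3 -m handwheel '[[[0,0,0.05,0],[0,0,0.04,0],[0,0,0,0]]]'; python3 -m handwheel '[[[0,0,0,0],[0,0,0,0],[0,0,0,0],[0,0,0,0],[0,0,-0.4,0],[0,0,-1,0],[0,0,-1,0],[0,0,-1,0],[0,0,-1,0],[0,0,-1,0],[0,0,-1,0],[0,0,-0.8,0],[0,0,0,0]]]' 85
python3 -m handwheel '[[[0,0.8,0,0],[-0.02,0.86,0,0],[-0.02,0.86,0,0],[-0.02,0.86,0,0],[-0.02,0.86,0,0],[-0.02,0.86,0,0],[-0.02,0.86,0,0],[0,0.86,0,0],[0,0.86,0,0],[0,0.86,0,0],[0,0,0,0]]]'
python3 - <<'E'
from h import *
tops({"redcap":(.635,-.226)})
E
python3 to.py 0.6376 -0.0118 0.115
```

```text
t: 42.32
tcp_pos: [0.6343, -0.2257, 0.0292]
tool_rot: [-0.001, 1.0, -0.0, 0.0]
force: [-1.5, 0.7, 2.4]
finger_gap: 0.536
gripper_force: 41.5
t: 43.95
tcp_pos: [0.6354, -0.2263, 0.2116]
tool_rot: [-0.001, 1.0, -0.001, 0.002]
force: [-0.3, 1.1, -1.0]
finger_gap: 0.993
gripper_force: 0.0
t: 45.32
tcp_pos: [0.6367, -0.0102, 0.2088]
tool_rot: [-0.002, 1.0, 0.0, -0.0]
force: [0.3, 0.0, 0.6]
finger_gap: 0.994
gripper_force: 0.0
scene redcap ztop 0.0926 mid [ 0.6339 -0.225 ] mean [ 0.6318 -0.2263] ext [0.031 0.031] 104 body [-462.8109 -215.2644  510.8851]
top redcap ztop 0.092 mid [ 0.634  -0.2245] mean [ 0.6342 -0.2237] ext [0.027 0.028] 95 body [ 0.6425 -0.2322  0.0322]
t 45.425 pos [ 0.637  -0.0122  0.2088] units now: [-0.02  0.02  3.75] aligned: [-0.02  0.02  3.75] turn units -0.02 gap 0.998 F [-0.7 -0.   0.2] grip 0.0
```

The red cap stands in the red holder. Next is the rinse bottle, to violet.

```bash
python3 -m handwheel '[[[0,0,0.5,0],[0,0,0.8,0],[0,0,0.8,0],[0,0,0.8,0],[0,0,0.5,0],[0,0,0.35,0],[0,0,0,0],[0,0,0,0]]]' 85 50
python3 -m handwheel '[[[0,0,0,0],[0,0,0,0],[0,0,0,0],[0,0,0,0],[0,0,0,0],[0,0,0,0],[0,0,0,0],[0,0,0,0],[0,0,0,0],[0,0,0,0],[0,0,-0.3,0],[0,0,-0.7,0],[0,0,-1,0],[0,0,0,0]]]' 15 50
python3 to.py 0.4848 0.1100 0.115
```

```text
t: 46.42
tcp_pos: [0.6374, -0.0123, 0.1157]
tool_rot: [-0.001, 1.0, -0.0, 0.001]
force: [1.0, 0.0, 0.2]
finger_gap: 0.993
gripper_force: 0.0
t: 48.18
tcp_pos: [0.6386, -0.0125, 0.1677]
tool_rot: [-0.001, 1.0, -0.001, 0.003]
force: [0.0, -0.7, -1.5]
finger_gap: 0.287
gripper_force: 49.3
t 48.175 pos [ 0.6386 -0.0125  0.1677] units now: [6.15 4.91 2.07] aligned: [6.15 4.9  2.11] turn units -0.02 gap 0.287 F [ 0.  -0.7 -1.5] grip 49.330238550774084
```

```bash
python3 -m handwheel '[[[0.3,0.25,0,0],[0.79,0.63,0,0],[0.79,0.63,0,0],[0.79,0.63,0,0],[0.79,0.63,0,0],[0.79,0.63,0,0],[0.79,0.63,0,0],[0.79,0.63,0,0],[0.3,0.24,0,0],[0,0,0,0],[0,0,0.6,0],[0,0,0.6,0],[0,0,0.4,0],[0,0,0.2,0],[0,0,0.1,0],[0,0,0.05,0],[0,0,0,0]]]' 
python3 to.py 0.4848 0.1100 0.115
```

```text
t: 50.3
tcp_pos: [0.4837, 0.1101, 0.1165]
tool_rot: [-0.001, 1.0, -0.0, 0.0]
force: [-0.5, -0.1, -0.6]
finger_gap: 0.286
gripper_force: 49.3
t 50.3 pos [0.4837 0.1101 0.1165] units now: [-0.05 -0.    0.06] aligned: [-0.05 -0.    0.06] turn units -0.01 gap 0.286 F [-0.5 -0.1 -0.6] grip 49.322589042367326
```

```bash
python3 -m handwheel '[[[-0.03,0,0.05,0],[0,0,0.04,0],[0,0,0,0]]]'; python3 -m handwheel '[[[0,0,0,0],[0,0,0,0],[0,0,0,0],[0,0,0,0],[0,0,0,0],[0,0,-0.6,0],[0,0,-1,0],[0,0,-1,0],[0,0,-1,0],[0,0,-1,0],[0,1,0,0],[0,1,0,0],[0,1,0,0],[0,1,0,0],[0,1,0,0],[0,1,0,0],[0,1,0,0],[0,1,0,0],[0,0,0,0]]]' 85
python3 - <<'E'
from h import *
import cv2
tops({"rinse":(.485,.11),"white":(.623,.21),"amber":(.469,-.136),"red":(.635,-.226)})
for n in ("scene","top"):
    a=np.load(n+"0.npz");C0,_,o0=cloud(n,a["p"],a["d"]);C,_,o=cloud(n)
    for A,B in((C0,o0),(C,o)):
        X=near(A,B,(.53,.37),.16,.03,.12);print(n,"rack",X.mean(0).round(3),len(X))
cv2.imwrite("pics/end.png",snapshot("scene")[0][:,:,::-1])
E
```

```text
t: 50.68
tcp_pos: [0.4849, 0.11, 0.1156]
tool_rot: [-0.001, 1.0, -0.0, 0.001]
force: [-1.4, -1.0, 8.8]
finger_gap: 0.285
gripper_force: 50.5
t: 53.05
tcp_pos: [0.4836, 0.3113, 0.2288]
tool_rot: [-0.002, 1.0, 0.0, -0.0]
force: [-0.2, 0.4, -1.0]
finger_gap: 0.996
gripper_force: 0.0
scene rinse ztop 0.148 mid [0.484  0.1075] mean [0.4832 0.1063] ext [0.022 0.024] 66 body [0.4868 0.1132 0.0327]
scene white ztop 0.1351 mid [0.6223 0.2069] mean [0.6201 0.2057] ext [0.041 0.043] 129 body [0.6248 0.2109 0.0346]
scene amber ztop 0.1025 mid [ 0.4687 -0.1367] mean [ 0.4663 -0.1375] ext [0.03  0.032] 122 body [ 0.4694 -0.1342  0.0287]
scene red ztop 0.0922 mid [ 0.6334 -0.225 ] mean [ 0.6321 -0.226 ] ext [0.029 0.029] 105 body [ 0.6358 -0.2251  0.0247]
top rinse ztop 0.1483 mid [0.4854 0.1089] mean [0.4849 0.1089] ext [0.025 0.02 ] 73 body [0.4871 0.1104 0.0329]
top white ztop 0.1343 mid [0.6224 0.2078] mean [0.6218 0.2078] ext [0.039 0.039] 187 body [0.6265 0.2112 0.0371]
top amber ztop 0.1016 mid [ 0.469  -0.1356] mean [ 0.4688 -0.1354] ext [0.029 0.028] 117 body [ 0.4704 -0.1405  0.0318]
top red ztop 0.092 mid [ 0.6342 -0.2241] mean [ 0.6341 -0.2237] ext [0.027 0.028] 95 body [ 0.6418 -0.2331  0.0324]
scene rack [0.504 0.407 0.064] 2735
scene rack [0.505 0.406 0.064] 2776
top rack [0.512 0.417 0.063] 3989
top rack [0.501 0.411 0.063] 965
```

View pics/end.png

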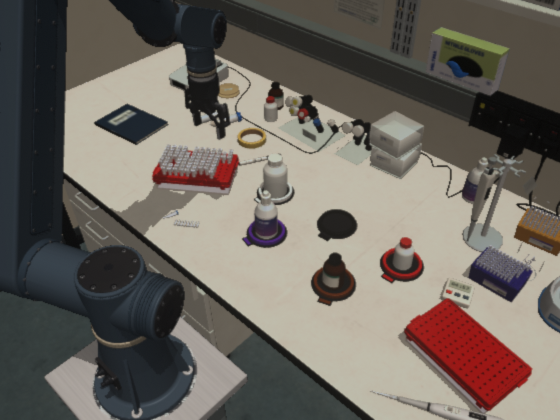

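All four bottles stand upright in their own holders: white (275,180), rinse (265,220), amber (333,275), red cap (403,260). The black holder (337,222) is empty and the rack hasn't moved.

```bash
python3 -c "from station import *;print(sign_off())"
```

```text
the job is handed in; nothing more can be done
None
```

I handed the job in at about 53 s. In the last camera check, all four bottles stood upright in the holders of their own colour, the black holder was empty and the tube rack had not moved; the hand-in returned no verdict.

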